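Refit the roller rotor of a dosing pump

TASK

Put the cleaned roller rotor back on the dosing pump: turn it so that the flat in its bore matches the flat on the drive shaft, slide it fully home on the shaft, and let go. Only then swing the pump's clear guard fully shut over it. Leave the stock bottle, the steel beaker and the screwdriver where they are.

Things in the scene. Friction and masses are not known exactly. Their poses are not given: they have to be found in the camera images.
- rotor_center (a point): Loose pump rotor, 0.2 kg, upright on a 3 mm black mat: 58 mm tall, 67 mm across. Two three-armed aluminium plates with three white rollers between them fill its lower 30 mm; a round blue hub runs through the whole height. Point: on the axis, 29 mm above the underside. z along the axis to the boss, x from the axis square to the flat of the bore (towards the white mark on the boss).
- rotor_boss (a point): Boss of the rotor, to grip: the bare round blue hub, 28 mm in diameter, from 30 to 58 mm above the underside. The bore runs right through, D-shaped: 19.4 mm in diameter with a flat 5.2 mm from the axis; a white mark on the top lies on the flat's side. Point: on the axis, 44 mm above the underside; axes as rotor_center.
- shaft_seat (a point): Foot of the pump's drive shaft, on its axis, on top of the dark 32 mm collar on which the rotor's underside rests when fully home. z out along the shaft, x from the axis square to the shaft's flat (towards the white paint mark on collar and flat): the rotor fits when its axes agree with these. A horseshoe track round the upper side (inner radius 38 mm) rises 22 mm above this point.
- shaft_tip (a point): Free end of the steel drive shaft, 38 mm from its foot; axes as shaft_seat. 18 mm in diameter, D-shaped, its flat 4.5 mm from the axis, the last 3 mm tapered. It stands square on a panel that slopes 30 degrees from level and faces the robot; the gearbox holds it stiffly as it stands. Play in the bore: 0.7 mm all round, about 5 degrees in turning.
- guard_hinge (a point): Middle of the guard's hinge line, left of the shaft (73 mm from its axis) and 26 mm further out than the shaft's foot. x up the slope along the hinge, y to the left along the panel, z square out of the panel, parallel to the shaft. Does not move with the guard.
- guard (a joint): Angle of the guard, rad: 0 shut, 2.2 fully open; starts at 1.8 to 2.1. A clear hood with black edges, 124 mm along the hinge, 136 mm from hinge to free edge, 40 mm deep. Shut, it reaches from the hinge along the hinge frame's -y over the rotor, its top at z = 40 mm there; opening lifts the free edge up and over to +y. Stays where left; about 2 N at the free edge moves it.
- guard_edge (a point): Middle of the guard's outer free edge (the top edge when shut); moves with the guard. A black finger tab, 44 mm long, sticks out 12 mm from the free side, 30 mm below this edge when shut. The guard does not shut over a rotor that stands proud: 5 mm is free between the seated rotor's top and the guard.
- bottle_center (a point): Stock bottle with a black domed cap, 72 mm across and 154 mm tall, standing; this point is half-way up. To be left alone.
- beaker_center (a point): Steel beaker, 68 mm across and 100 mm tall, standing; this point is half-way up. To be left alone.
- screwdriver_mid (a point): Screwdriver with an orange handle, 180 mm long, lying on the bench; this point is near its middle. To be left alone.
Not all that is in view belongs to the job. Of the things that look like the part that bears rotor_center, the largest one is meant.

How it is judged:
By the outcome, as a careful person would: the job done as asked, in the order asked, and still so for the second after the job is handed in, with the robot touching nothing.
It also fails if it takes over 64 s, if anything falls off the work surface, if the arm or the gripper's body presses on something with over 40 N, if the wrist force passes 120 N, or if a joint passes its speed limit or range.

ROBOT

A 6-joint arm with a two-finger parallel gripper is mounted at the origin on the work surface. World frame = base frame: x ahead of the robot, y to its left, z up, the work surface at z = 0. Lengths are in m, angles in rad, forces in N, time in s.
With the tool pointing down it reaches from about 0.35 to 0.975 m from the base axis. Payload 4.9 kg.
Tool frame: the origin (TCP) lies at the very end of the fingers, on their centre line; the grasp point (between the pads) lies 19 mm behind it; x points along the fingers, y is the direction in which the jaws open and shut, and the axes are right-handed (so a half turn about x gives the same grasp; the last joint's range is limited). The gripper opens to 85 mm and grips with 20 to 120 N. Pads are 22 mm wide; open, the fingers measure 114 mm over their backs; the gripper's body (76 mm by 85 mm) begins 54 mm behind the grasp point. The pads swing forward as they close: fully open they stand 13 mm farther back than shut.
Start: joints at [1.075, 0.053, 1.613, -0, 1.476, -0.119], TCP at [0.23, 0.581, 0.231] pointing down, gripper open.
Joint ranges: [-3.01, 3.01], [-1.01, 2.22], [0.06, 2.58], [-1.02, 4.17], [0.09, 2.62], [-3.14, 3.14]. Speed limits (rad/s): [2.57, 2.57, 3.14, 3.14, 3.14, 3.14].

INTERFACE

Orientations are given as a unit quaternion [w, x, y, z].
In Python, from plant import manip gives the robot as it stands.
- The arm moves only by the tool play_rows, never from a script. Its argument "plan" is a list of rows, each a list of 5 numbers: the shift along the tool's x, y, z in mm, then the turn about the tool's x in rad, then the closure, from -1 (fully open) to 1 (shut). A call has 1 to 8 rows; each row is the pose to reach, as a shift and turn from the pose commanded when the call began, along the tool's axes at that moment; what a row does not reach only later rows make up. A row lasts 1/8 s, in which the tool goes at most 62.5 mm and 10.7 degrees, less where a joint would pass 70% of its speed; a pose out of reach is approached as far as the arm can. A call with a gripper value outside its range is refused whole. The fingers move at their own pace and stop on an object; the grip force is fixed at half the most. Time passes only in rows, so rows that repeat a pose let the fingers close. It gives the time, the measured TCP pose, the force and the opening at its end, in the units of the state.
- manip.state(): the state, without advancing time (a new reading comes with each control period).
- manip.grab_frame(name): name is "side" or "top"; returns a dict with "img" (400x640x3 uint8, red, green, blue), "range_z" (400x640 float32, m along the optical axis (not along the pixel's ray), 0 where there is no reading), "fx", "fy", "cx", "cy" (pixels), "origin" and "rotation" of the camera in the world. Camera axes: x right, y up, looking along -z (the intrinsics and any distortion apply to the point x, -y, -z); pixel columns grow to the right and rows downward; lengths in m; the calibration is good to about 2 mm. A picture is of the moment at which its call begins.
- manip.job_done(): hands the job in, once; it reports no verdict.
The state is a dict: "time": time; "joint_pos": joint angles; "joint_vel": joint speeds; "joint_efforts": joint torques, N m; "tool_pos": TCP position; "tool_rot": TCP orientation; "contact_force": force on the tool from outside, world axes, zero at the start; "ft_torque": the same for the moment, N m; "gripper_width": opening from 0.0 (shut) to 1.0 (fully open).
Only numpy, scipy, OpenCV 4.12 (cv2) and the standard library are available. Lean on these libraries where they do the work, as an engineer would, in place of code of your own. Each camera call takes 0.05 s, during which the arm holds its last target. There are 200 camera calls.

## Working session

There is one attempt and no reset: what is moved stays moved. The work goes in short steps, Python scripts to look and compute and a tool call to move; the robot and the scene stay as the last step left them, time stands still between calls to the robot, and variables do not carry over. Pictures are saved under pics/ and viewed, about 8 in all and at most 12, crops included, and the job is handed in when it is done.

Besides the shell and the picture viewer there is one more tool, called in YAML: its name, and indented under it one key for each argument. play_rows: Moves the arm, as the interface text tells. Its arguments: {"type":"object","properties":{"plan":{"type":"array"}},"required":["plan"]}

```bash
mkdir -p pics; ls; cat > h.py <<'E'
import numpy as np, cv2
from plant import manip
from scipy.spatial.transform import Rotation as R
def grab(n,save=None):
    f=manip.grab_frame(n); np.savez('%s.npz'%n,**f)
    if save: cv2.imwrite('pics/'+save,f['img'][:,:,::-1])
    return f
def load(n): return dict(np.load('%s.npz'%n))
def rotm(f):
    r=np.array(f['rotation']); return r if r.shape==(3,3) else R.from_quat(np.roll(r,-1)).as_matrix()
def pts(f):
    z=f['range_z'].astype(float); v,u=np.mgrid[:400,:640]
    c=np.stack([(u-f['cx'])/f['fx']*z,-(v-f['cy'])/f['fy']*z,-z],-1)
    p=c@rotm(f).T+f['origin']; p[z<=0]=np.nan; return p
def proj(f,p):
    c=(np.asarray(p)-f['origin'])@rotm(f); return np.stack([f['cx']+f['fx']*c[...,0]/-c[...,2],f['cy']-f['fy']*c[...,1]/-c[...,2]],-1)
E
python3 - <<'E'
from h import *
a=grab('side');b=grab('top')
for f in(a,b):
    print({k:(np.round(v,4).tolist() if k!='img' and k!='range_z' else v.shape) for k,v in f.items()})
cv2.imwrite('pics/both_side.png',cv2.resize(a['img'][:,:,::-1],(800,500)))
cv2.imwrite('pics/both_top.png',cv2.resize(b['img'][:,:,::-1],(800,500)))
print(manip.state())
E
```

```text
pics
{'img': (400, 640, 3), 'range_z': (400, 640), 'fx': 392.1746, 'fy': 392.1746, 'cx': 319.9287, 'cy': 199.284, 'origin': [0.1357, -0.604, 0.6473], 'rotation': [0.8644, 0.3978, -0.1229, -0.2819]}
{'img': (400, 640, 3), 'range_z': (400, 640), 'fx': 416.9765, 'fy': 416.9765, 'cx': 318.6508, 'cy': 207.8045, 'origin': [0.3927, -0.0783, 0.9691], 'rotation': [0.7115, 0.041, -0.0504, -0.6997]}
{'time': 0.1, 'joint_pos': array([ 1.07499437e+00,  5.32893291e-02,  1.61412769e+00, -1.17569458e-05,
        1.47602127e+00, -1.19053708e-01]), 'joint_vel': array([ 0.00252028, -0.00086397, -0.00027607,  0.00120636, -0.00028973,
        0.00028892]), 'joint_efforts': array([-3.68760766e-04, -3.94899166e+01, -3.71365678e+01, -1.69870127e-04,
        3.99703276e-03, -2.28409658e-05]), 'tool_pos': array([0.22970363, 0.58065916, 0.23020423]), 'tool_rot': array([ 0.69440432,  0.13179062,  0.69479136, -0.13303699]), 'contact_force': array([ 0.33549491, -0.61856364,  0.28163354]), 'ft_torque': array([-0.01685877,  0.00024414, -0.03136218]), 'gripper_width': 1.0023452084075963}
```

View pics/both_side.png

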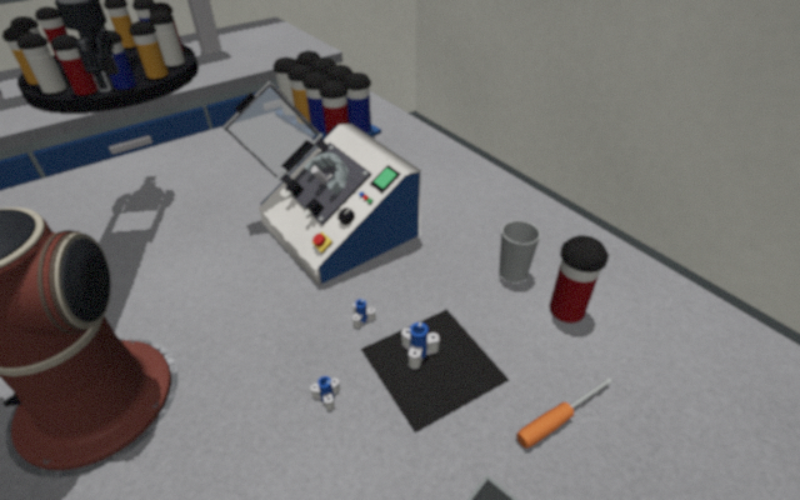

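View pics/both_top.png

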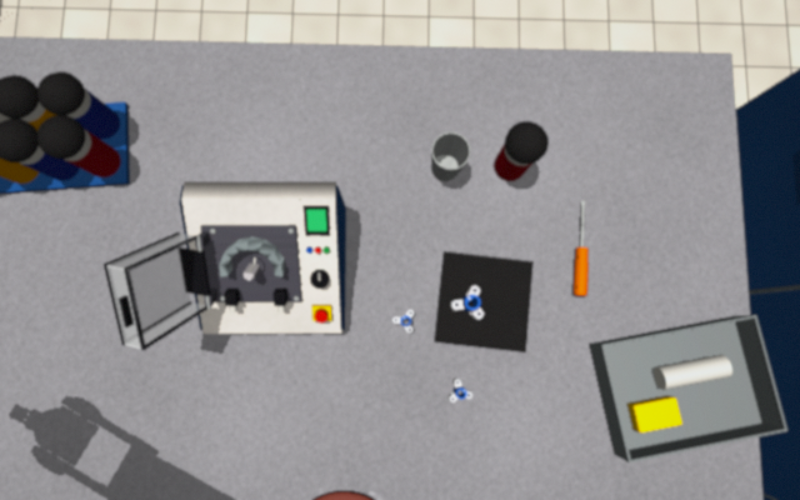

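The side view shows the pump (330,190), the mat rotor (420,340) and two small rotors (362,312) and (325,388). In the top view these are at (473,302) on the mat and (405,321), (460,392). The one on the mat is the largest and is the one meant. I'll confirm with a crop and measure.

```bash
python3 - <<'E'
from h import *
a=load('side');b=load('top')
def crop(f,u0,u1,v0,v1,s): return cv2.resize(f['img'][v0:v1,u0:u1,::-1],None,fx=s,fy=s,interpolation=cv2.INTER_CUBIC)
# each tile 400x300
T=[crop(b,355,405,222,260-0,8)[:300],crop(b,160,240,175,235,5),crop(a,305,365,245,290,400/60)[:300],crop(a,215,315,105,180,4)]
T=[cv2.resize(t,(400,300)) if t.shape[:2]!=(300,400) else t for t in T]
cv2.imwrite('pics/c1.png',np.vstack([np.hstack(T[:2]),np.hstack(T[2:])]))
P=pts(b);hsv=cv2.cvtColor(b['img'],cv2.COLOR_RGB2HSV)
m=np.zeros((400,640),bool);m[222:262,355:405]=1
z=P[...,2]
sel=m&(z>0.052)&(z<0.07)
print('boss top',sel.sum(),np.nanmean(P[sel],0),np.nanmin(P[sel],0),np.nanmax(P[sel],0))
sel=m&(z>0.02);print('rotor',np.nanmin(P[sel],0),np.nanmax(P[sel],0))
print('z map');print(np.round(z[232:252,366:392]*1000).astype(int))
# bench & mat height
print('bench',np.nanmedian(z[280:300,200:300]),'mat',np.nanmedian(z[262:275,360:410]))
# panel: white border pixels in side & top
for f,(u0,u1,v0,v1) in ((b,(150,275,150,268)),):
    Q=pts(f)[v0:v1,u0:u1].reshape(-1,3)
    n0=np.array([-.5,0,.866]);Q=Q[~np.isnan(Q[:,0])]
    d=Q@n0;h,e=np.histogram(d,40);print(h);print(np.round(e,3))
E
```

```text
boss top 86 [ 0.44048501 -0.21775977  0.05999212] [ 0.42721085 -0.23087518  0.05411051] [ 0.45337043 -0.20495503  0.06458174]
rotor [ 0.41284069 -0.24236214  0.02080298] [ 0.47144007 -0.18627422  0.06458174]
z map
[[                   1                    2                    2
                     4                    1                    4
                     3                    3                   11
                    25                   34                   32
                    30                   34                   34
                    33                   33                   35
                     5                    1                    3
                     3                    4                    2
                     4                    3]
 [                   4                    2                    2
                     4                    4                    4
                     5                    6                    6
                    35                   32                   32
                    33                   34                  
[... 10327 characters left out ...]
                   4                    3
                     2                    4]]
bench -0.00024981397028356334 mat 0.0027819484127592498
[  13    8    0    0    0    0    0    0    0    0    0    0    4    9
    7    8   40   17   22   52   78  260   30   32   55  445 1665 5997
 3429  412  276  372  669  542  143   44   22   15   11    9]
[-0.331 -0.324 -0.318 -0.311 -0.304 -0.298 -0.291 -0.285 -0.278 -0.272
 -0.265 -0.258 -0.252 -0.245 -0.239 -0.232 -0.226 -0.219 -0.212 -0.206
 -0.199 -0.193 -0.186 -0.179 -0.173 -0.166 -0.16  -0.153 -0.147 -0.14
 -0.133 -0.127 -0.12  -0.114 -0.107 -0.101 -0.094 -0.087 -0.081 -0.074
 -0.068]<stdin>:14: RuntimeWarning: invalid value encountered in cast
```

View pics/c1.png

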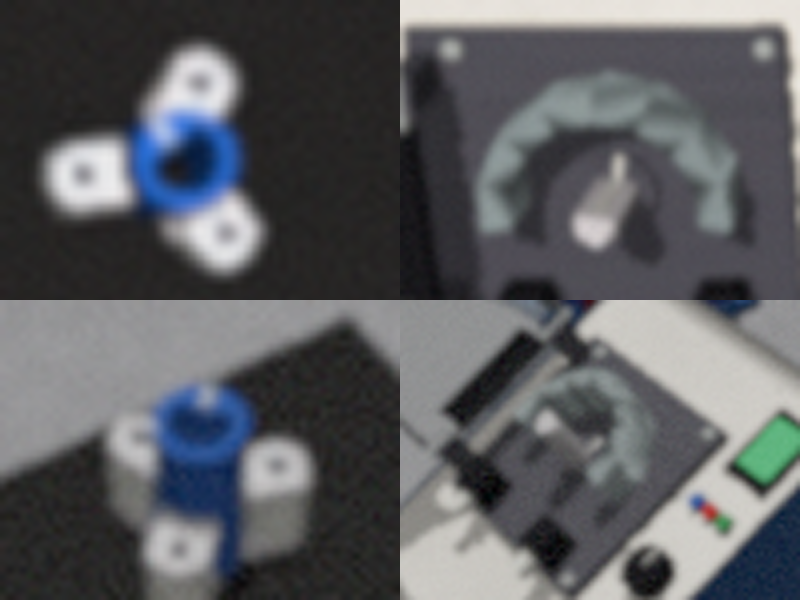

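The crop confirms the mat rotor (top crop (187,162)). Its white mark is up-left at (163,128). The shaft's paint mark points nearly up-slope. Next I'll fit models of both and overlay them.

```bash
python3 - <<'E'
from h import *
a=load('side');b=load('top')
def ray(f,u,v,z):
    d=rotm(f)@np.array([(u-f['cx'])/f['fx'],-(v-f['cy'])/f['fy'],-1]);t=(z-f['origin'][2])/d[2];return f['origin']+t*d
ft=lambda x,y:(355+(x+.5)/8-.5,222+(y+.5)/8-.5)
fs=lambda x,y:(305+(x+.5)/6.667-.5,245+(y+.5)/6.667-.5)
for nm,f,c,dots,mk in(('top',b,ft,[(200,80),(85,173),(226,232)],(163,128)),('side',a,fs,[(141,137),(278,166),(180,249)],(207,98))):
    D=np.array([ray(f,*c(*d),.033) for d in dots]);A=np.c_[2*D[:,:2],np.ones(3)];s=np.linalg.solve(A,(D[:,:2]**2).sum(1));cen=s[:2]
    M=ray(f,*c(*mk),.061)
    print(nm,'center',cen,'r',np.sqrt(s[2]+cen@cen),'arm ang',np.degrees(np.arctan2(*(D[:,:2]-cen).T[::-1])),'mark',M,np.degrees(np.arctan2(*(M[:2]-cen)[::-1])),np.linalg.norm(M[:2]-cen))
for f,(u0,u1,v0,v1) in((b,(150,275,150,268)),(a,(205,335,100,225))):
    Q=pts(f)[v0:v1,u0:u1];I=f['img'][v0:v1,u0:u1].astype(int)
    q=Q.reshape(-1,3);i=I.reshape(-1,3);k=~np.isnan(q[:,0]);q=q[k];i=i[k]
    n=np.array([-.5,0,.866]);d=np.median(q@n)
    for it in range(30):
        g=abs(q@n-d)<(.02 if it<8 else .004);m=q[g].mean(0);n=np.linalg.svd(q[g]-m,full_matrices=False)[2][2];n*=np.sign(n[2]);d=m@n
    print('plane',n,d,g.sum(),'slope',np.degrees(np.arccos(n[2])))
    h=q@n-d
    c0=pts(b)[220,199]; 
    ey=np.cross(n,np.cross([0,0,1],n)*0+[1,0,0]);ex=np.array([0,0,1])-n[2]*n;ex/=np.linalg.norm(ex);ey=np.cross(n,ex)
    print('ex',ex,'ey',ey)
    s=(h>.012)&(abs((q-c0)@ey)<.07)&(abs((q-c0)@ex)<.07)
    hh,e=np.histogram(h[s],np.arange(.0,.08,.004));print(hh)
    print('c0',c0)
E
```

```text
top center [ 0.43982478 -0.21969249] r 0.02456397140446871 arm ang [ -19.16967665   98.07626003 -141.67510038] mark [ 0.44765474 -0.21314312  0.061     ] 39.91075017981424 0.010207963416869853
side center [ 0.44061413 -0.21770634] r 0.02455000115827116 arm ang [  97.73622812  -20.8645267  -140.23640563] mark [ 0.44769251 -0.21179094  0.061     ] 39.88550968622392 0.009224725939155526
plane [-0.49973696 -0.00726451  0.86614675] -0.1523603028184867 7031 slope 29.98609141843287
ex [0.86605525 0.01258956 0.49978976] ey [-0.01453514  0.99989436  0.        ]
[  0   0   0 146  78 115 118 279 420  78  28  20  35   3   0   0   0   0
   0]
c0 [0.47058091 0.14537134 0.15406382]
plane [-0.5020092  -0.00928001  0.86481249] -0.15026330635225343 4316 slope 30.13869878754264
ex [0.86466477 0.01598396 0.50209496] ey [-0.01848257  0.99982918  0.        ]
[  0   0   0 111  99 102 117 187 240  54  30  15  17   1   0   0   0   0
   0]
c0 [0.47058091 0.14537134 0.15406382]
```

```bash
cat >> h.py <<'E'
n=np.array([-.5,-.0083,.866]);n/=np.linalg.norm(n)
ex=np.array([0,0,1])-n[2]*n;ex/=np.linalg.norm(ex);ey=np.cross(n,ex);PB=np.stack([ex,ey,n],1)  # panel axes
E
python3 - <<'E'
from h import *
from scipy.optimize import least_squares
a=load('side');b=load('top');tiles=[]
for nm,f,d in(('top',b,-.15236),('side',a,-.15026)):
    Q=pts(f);L=(Q-np.array([.4706,.1454,0]))@PB; L[...,2]=Q@n-np.median((Q@n)[(abs(Q@n-d)<.004)&(abs(Q[...,0]-.47)<.1)&(abs(Q[...,1]-.145)<.1)])
    near=(abs(Q[...,0]-.47)<.08)&(abs(Q[...,1]-.145)<.07)
    t=near&(L[...,2]>.043)&(L[...,2]<.056)
    tl=L[t];print(nm,'tip pts',t.sum(),np.round(np.median(tl,0),4),np.percentile(tl[:,2],[10,50,90,98]))
    v,u=np.where(t);print('px',u.min(),u.max(),v.min(),v.max())
    I=f['img'].astype(int)
    k=near&(L[...,2]>.026)&(L[...,2]<.040)&(I[...,1]>I[...,0]+8)   # greenish track
    tk=L[k];print('track',k.sum(),np.percentile(tk[:,2],[10,50,90]))
    r=lambda p:np.hypot(tk[:,0]-p[0],tk[:,1]-p[1])
    s=least_squares(lambda p:r(p)-p[2],[0.08,0,.045],loss='soft_l1',f_scale=.003).x
    print('circle mid',s,np.percentile(r(s),[1,5,95,99]))
    u0,v0=(175,180) if nm=='top' else(240,115)
    tiles.append(cv2.resize(f['img'][v0:v0+60,u0:u0+50,::-1],(400,480),interpolation=cv2.INTER_CUBIC))
cv2.imwrite('pics/sh.png',np.hstack(tiles))
E
```

```text
top tip pts 58 [0.0779 0.0005 0.0495] [0.04575938 0.04953084 0.05155657 0.0527921 ]
px 194 203 216 223
track 379 [0.03098268 0.03367114 0.03534971]
circle mid [0.07747058 0.0003541  0.04471042] [0.03788952 0.03916045 0.04895446 0.0498411 ]
side tip pts 37 [ 0.0766 -0.0019  0.048 ] [0.04346094 0.04800939 0.05065671 0.05142491]
px 229 255 121 139
track 53 [0.03161834 0.03373349 0.03517884]
circle mid [ 0.07651568 -0.00178241  0.04465239] [0.03701325 0.0382967  0.05013483 0.05869366]
```

View pics/sh.png

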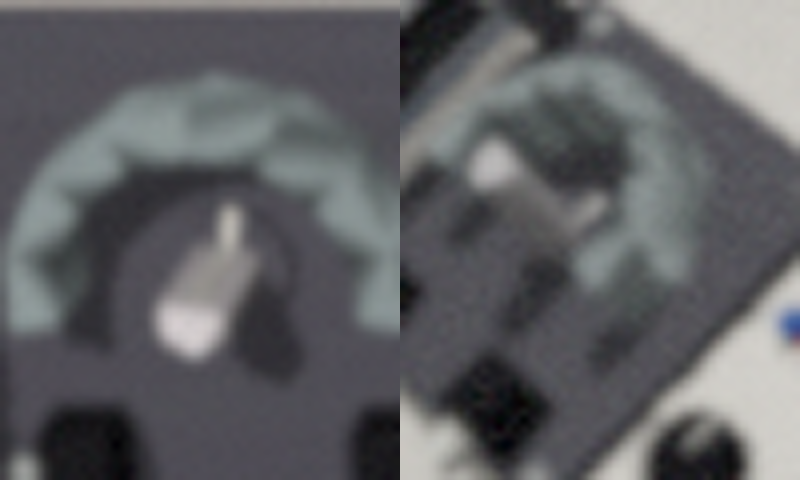

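```bash
python3 - <<'E'
from h import *
a=load('side');b=load('top')
def rayp(f,u,v,d):
    w=rotm(f)@np.array([(u-f['cx'])/f['fx'],-(v-f['cy'])/f['fy'],-1]);t=(d-f['origin']@n)/(w@n);P=f['origin']+t*w
    return (P-np.array([.4706,.1454,0]))@PB
for nm,f,d,c,o,S in(('top',b,-.15236,(.0777,.0004),(175,180),0),('side',a,-.15026,(.0766,-.0018),(240,115),400)):
    Q=pts(f);d=np.median((Q@n)[(abs(Q@n-d)<.004)&(abs(Q[...,0]-.47)<.1)&(abs(Q[...,1]-.145)<.1)]);print(nm,'d',d)
    P=lambda x,y,h:rayp(f,o[0]+(x-S+.5)/8-.5,o[1]+(y+.5)/8-.5,d+h)[:2]
    for m in([(232,207),(230,243)] if S==0 else [(605,195),(585,222)]):
        v=P(*m,.0117)-c;print('mark',m,np.round(v,4),np.degrees(np.arctan2(v[1],v[0])))
    if S==0: 
        p,q=P(163,302,.0497),P(222,313,.0497);print('flat edge',p-c,q-c,np.degrees(np.arctan2(*(q-p)[::-1]))+90)
    pr=lambda p,h:(proj(f,np.array([.4706,.1454,0])+PB@np.array([*p,0])+0*n)) 
    # reproject model to crop for check
    def W(x,y,h):
        X=np.array([.4706,.1454,0]);X=X+PB[:,:2]@(np.array([x,y])); return X+n*(d+h-X@n)
    for lab,pt in(('tip',(c[0],c[1],.0497)),('foot',(c[0],c[1],.0117))):
        w=W(*pt);uv=proj(f,w);print(lab,'world',w.round(4),'crop',((uv+.5-o)*8-.5+[S,0]).round())
s=manip.state();M=R.from_quat(np.roll(s['tool_rot'],-1)).as_matrix();print(M.round(3))
E
```

```text
top d -0.15262688924272994
mark (232, 207) [ 0.0146 -0.0017] -6.662376007288077
mark (230, 243) [ 0.0047 -0.0002] -2.6466941383488973
flat edge [0.00513238 0.00682376] [ 0.00220838 -0.00720741] -11.771578934945794
tip world [0.4711 0.1458 0.1545] crop [193. 321.]
foot world [0.4901 0.1461 0.1216] crop [231. 260.]
side d -0.14913427952632657
mark (605, 195) [0.019  0.0014] 4.281400125309129
mark (585, 222) [ 0.0086 -0.0007] -4.3902347493495935
tip world [0.4684 0.1436 0.157 ] crop [496. 169.]
foot world [0.4874 0.1439 0.1241] crop [564. 241.]
[[-0.001  0.368  0.93 ]
 [-0.002  0.93  -0.368]
 [-1.    -0.002 -0.   ]]
```

play_rows:
  plan:
    - [-60,0,0,0.18,-1]
    - [-120,-20,25,0.36,-1]
    - [-180,-50,70,0.54,-1]
    - [-200,-90,120,0.72,-1]
    - [-200,-125,170,0.9,-1]
    - [-200,-160,218,1.08,-1]
    - [-200,-196,266,1.26,-1]
    - [-200,-230,312,1.44,-1]

```text
time: 1.1
tool_pos: [0.4301, 0.2602, 0.4309]
tool_rot: [-0.433, -0.559, -0.433, 0.559]
contact_force: [1.1, -0.3, 0.7]
gripper_width: 1.003
```

```bash
cat >> h.py <<'E'
def pose():
    s=manip.state();M=R.from_quat(np.roll(s['tool_rot'],-1)).as_matrix();return s,s['tool_pos'],M
def rel(target,yawy=None):
    s,p,M=pose();print('t',round(s['time'],2),'tcp',p.round(4),'q',s['joint_pos'].round(3),'F',s['contact_force'].round(1),'w',round(s['gripper_width'],3))
    print('tilt axis x',M[:,0].round(3),'yaw y',np.degrees(np.arctan2(M[1,1],M[0,1])).round(1))
    print('shift mm',((np.asarray(target)-p)@M*1000).round(1))
E
python3 -c "
from h import *
rel([.4402,-.2187,.12])"
```

```text
t 1.1 tcp [0.4301 0.2602 0.4309] q [ 0.396 -0.278  1.592  0.     1.828  0.648] F [ 1.1 -0.3  0.7] w 1.003
tilt axis x [-0. -0. -1.] yaw y -14.4
shift mm [310.9 129.1 461.3]
```

play_rows:
  plan:
    - [20,16,57,0.1,-1]
    - [50,32,114,0.2,-1]
    - [80,48,170,0.3,-1]
    - [110,64,226,0.4,-1]
    - [130,80,284,0.5,-1]
    - [145,97,344,0.546,-1]
    - [160,113,403,0.546,-1]
    - [170,129,461,0.546,-1]

```text
time: 2.1
tool_pos: [0.4414, -0.2072, 0.2621]
tool_rot: [-0.268, -0.654, -0.269, 0.654]
contact_force: [0.5, 0.1, 0.1]
gripper_width: 1.004
```

```bash
python3 -c "
from h import *
rel([.4402,-.2187,.12])
a=grab('side');b=grab('top')
t=[cv2.resize(f['img'][v:v+75,u:u+100,::-1],(400,300),interpolation=cv2.INTER_CUBIC) for f,u,v in((a,285,190),(b,330,205))]
"
```

```text
t 2.1 tcp [ 0.4414 -0.2072  0.2621] q [-0.592 -0.301  1.885  0.     1.559  0.2  ] F [0.5 0.1 0.1] w 1.004
tilt axis x [-0.     0.001 -1.   ] yaw y -45.4
shift mm [142.1   7.5   8.9]
```

play_rows:
  plan:
    - [40,0,0,0,-1]
    - [80,0,0,0,-1]
    - [80,0,0,0,-1]

```text
time: 2.58
tool_pos: [0.4399, -0.2036, 0.1793]
tool_rot: [-0.266, -0.653, -0.271, 0.656]
contact_force: [0.2, 0.6, 0.1]
gripper_width: 0.998
```

```bash
python3 -c "
from h import *
rel([.4402,-.2187,.036])
a=grab('side');b=grab('top')
t=[cv2.resize(f['img'][v:v+75,u:u+100,::-1],(400,300),interpolation=cv2.INTER_CUBIC) for f,u,v in((a,285,220),(b,330,205))]
cv2.imwrite('pics/g1.png',np.hstack(t))
"
```

```text
t 2.58 tcp [ 0.4399 -0.2036  0.1793] q [-0.587 -0.25   1.982  0.     1.418  0.204] F [0.2 0.6 0.1] w 0.998
tilt axis x [-0.007  0.005 -1.   ] yaw y -45.4
shift mm [143.3  12.2  10.2]
```

View pics/g1.png

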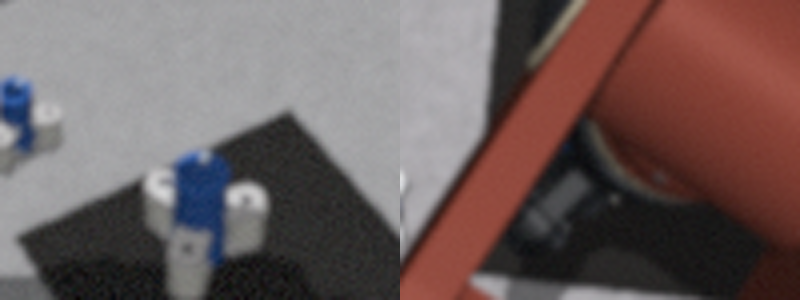

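play_rows:
  plan:
    - [30,12,10,0.005,-1]
    - [60,12,10,0.005,-1]
    - [60,12,10,0.005,-1]
    - [60,12,10,0.005,-1]

```text
time: 3.18
tool_pos: [0.4448, -0.2217, 0.1259]
tool_rot: [0.268, 0.656, 0.266, -0.654]
contact_force: [0.1, 0.3, 0.7]
gripper_width: 1.003
```

```bash
python3 -c "
from h import *
rel([.4402,-.2187,.036])
"
```

```text
t 3.17 tcp [ 0.4448 -0.2217  0.1259] q [-0.612 -0.172  2.009  0.     1.301  0.184] F [0.1 0.3 0.7] w 1.003
tilt axis x [ 0.003 -0.002 -1.   ] yaw y -45.6
shift mm [89.9 -5.7  1.2]
```

play_rows:
  plan:
    - [40,-5,1,0,-1]
    - [40,-5,1,0,-1]
    - [40,-5,1,0,-1]

```text
time: 3.55
tool_pos: [0.4404, -0.2189, 0.0855]
tool_rot: [0.268, 0.655, 0.266, -0.654]
contact_force: [0.3, 0.2, 0.9]
gripper_width: 1.004
```

```bash
python3 -c "
from h import *
rel([.4402,-.2187,.036])
"
```

```text
t 3.55 tcp [ 0.4404 -0.2189  0.0855] q [-0.613 -0.133  2.048 -0.     1.224  0.184] F [0.3 0.2 0.9] w 1.004
tilt axis x [ 0.003 -0.002 -1.   ] yaw y -45.7
shift mm [49.5 -0.4  0. ]
```

play_rows:
  plan:
    - [25,0,0,0,-1]
    - [49,0,0,0,-1]
    - [49,0,0,0,-1]
    - [49,0,0,0,1]
    - [49,0,0,0,1]
    - [49,0,0,0,1]
    - [49,0,0,0,1]
    - [49,0,0,0,1]

```text
time: 4.55
tool_pos: [0.4401, -0.2188, 0.0354]
tool_rot: [0.268, 0.655, 0.266, -0.654]
contact_force: [0.2, 0.0, 5.5]
gripper_width: 0.301
```

play_rows:
  plan:
    - [0,0,0,0,1]
    - [0,0,0,0,1]
    - [-60,0,0,0,1]
    - [-120,0,0,0,1]
    - [-160,0,0,0,1]
    - [-160,0,0,0,1]

```text
time: 5.3
tool_pos: [0.4406, -0.2192, 0.1975]
tool_rot: [0.269, 0.656, 0.265, -0.654]
contact_force: [-0.9, -0.2, -2.1]
gripper_width: 0.302
```

```bash
python3 -c "
from h import *
rel([.4402,-.2187,.036])
a=grab('side')
uv=proj(a,pose()[1]).astype(int);print(uv)
cv2.imwrite('pics/g2.png',cv2.resize(a['img'][uv[1]-60:uv[1]+60,uv[0]-80:uv[0]+80,::-1],(640,480),interpolation=cv2.INTER_CUBIC))
"
```

```text
t 5.3 tcp [ 0.4406 -0.2192  0.1975] q [-0.613 -0.255  1.956  0.     1.435  0.184] F [-0.9 -0.2 -2.1] w 0.302
tilt axis x [ 0.005 -0.004 -1.   ] yaw y -45.7
shift mm [161.5  -1.7   0.2]
[335 212]
```

View pics/g2.png

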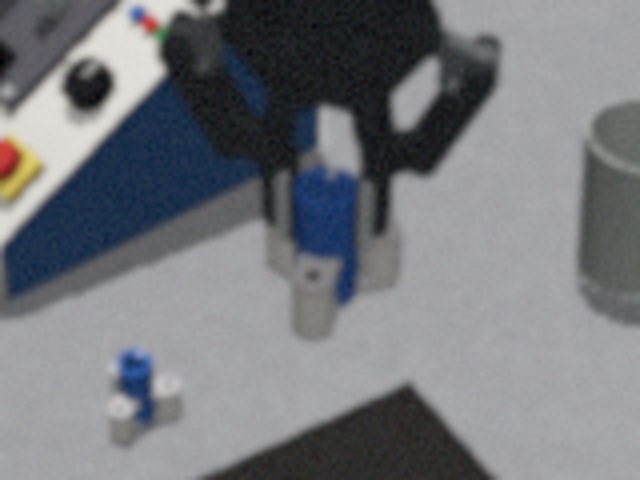

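play_rows:
  plan:
    - [-60,2,-20,0.1,1]
    - [-110,5,-60,0.2,1]
    - [-150,8,-110,0.3,1]
    - [-180,12,-165,0.4,1]
    - [-200,16,-225,0.5,1]
    - [-200,20,-285,0.6,1]
    - [-200,24,-345,0.7,1]
    - [-200,27,-405,0.757,1]

```text
time: 6.35
tool_pos: [0.7486, 0.0471, 0.3887]
tool_rot: [-0.005, -0.705, -0.005, 0.71]
contact_force: [0.5, -1.0, -0.8]
gripper_width: 0.303
```

```bash
python3 -c "
from h import *
rel([.95,.09,.40])
"
```

```text
t 6.35 tcp [0.7486 0.0471 0.3887] q [-0.036  0.314  1.062 -0.     1.773  1.52 ] F [ 0.5 -1.  -0.8] w 0.303
tilt axis x [-0.007  0.    -1.   ] yaw y -89.2
shift mm [ -12.8  -40.  -201.9]
```

play_rows:
  plan:
    - [0,-10,-50,0,1]
    - [0,-20,-100,0,1]
    - [0,-30,-150,0,1]
    - [0,-42,-200,0,1]
    - [0,-42,-250,0,1]
    - [0,-42,-310,0,1]
    - [0,-42,-350,0,1]
    - [0,-42,-350,0,1]

```text
time: 7.35
tool_pos: [0.9728, 0.0835, 0.3524]
tool_rot: [0.005, 0.723, 0.007, -0.691]
contact_force: [0.8, 0.3, -1.2]
gripper_width: 0.307
```

```bash
python3 -c "
from h import *
rel([.95,.09,.40])
"
```

```text
t 7.35 tcp [0.9728 0.0835 0.3524] q [0.009 1.057 0.055 0.004 1.983 1.564] F [ 0.8  0.3 -1.2] w 0.307
tilt axis x [ 0.046  0.004 -0.999] yaw y -89.1
shift mm [-48.6  -7.   20.4]
```

play_rows:
  plan:
    - [-20,0,50,0,1]
    - [-40,0,100,0,1]
    - [-40,0,100,0,1]
    - [-40,0,100,0,1]

```text
time: 7.85
tool_pos: [0.8699, 0.0821, 0.3925]
tool_rot: [0.005, 0.725, 0.007, -0.689]
contact_force: [0.5, 0.4, -1.8]
gripper_width: 0.305
```

```bash
python3 -c "
from h import *
rel([.95,.09,.40])
"
```

```text
t 7.85 tcp [0.8699 0.0821 0.3925] q [0.008 0.612 0.666 0.003 1.813 1.563] F [ 0.5  0.4 -1.8] w 0.305
tilt axis x [ 0.05   0.004 -0.999] yaw y -89.0
shift mm [ -3.4  -6.5 -80.5]
```

play_rows:
  plan:
    - [-50,0,25,0,1]
    - [-100,0,50,0,1]
    - [-150,0,80,0,1]
    - [-200,0,110,0,1]
    - [-250,0,140,0,1]
    - [-300,0,170,0,1]
    - [-350,0,190,0,1]
    - [-350,0,190,0,1]

```text
time: 8.85
tool_pos: [0.6631, 0.0776, 0.7367]
tool_rot: [0.005, 0.728, 0.007, -0.686]
contact_force: [0.4, -0.1, -0.2]
gripper_width: 0.304
```

```bash
python3 -c "
from h import *
rel([.6,.0845,.9])
"
```

```text
t 8.85 tcp [0.6631 0.0776 0.7367] q [0.004 0.392 0.352 0.005 2.337 1.561] F [ 0.4 -0.1 -0.2] w 0.304
tilt axis x [ 0.06   0.004 -0.998] yaw y -89.0
shift mm [-166.7   -8.5   53. ]
```

play_rows:
  plan:
    - [0,-2,50,0,1]
    - [-10,-4,100,0,1]
    - [-30,-6,150,0,1]
    - [-60,-6,170,0,1]
    - [-100,-6,170,0,1]
    - [-150,-6,170,0,1]

```text
time: 9.6
tool_pos: [0.4907, 0.0801, 0.8633]
tool_rot: [0.005, 0.722, 0.007, -0.691]
contact_force: [0.4, 0.4, -0.2]
gripper_width: 0.306
```

```bash
python3 -c "
from h import *
rel([.5,.0828,.9])
"
```

```text
t 9.6 tcp [0.4907 0.0801 0.8633] q [0.01  0.25  0.244 0.006 2.603 1.57 ] F [ 0.4  0.4 -0.2] w 0.306
tilt axis x [ 0.044  0.004 -0.999] yaw y -89.0
shift mm [-36.2  -2.6 -10.9]
```

play_rows:
  plan:
    - [-40,-1,40,0,1]
    - [-60,-2,80,0,1]
    - [-80,-3,120,0,1]
    - [-80,-3,160,0,1]

```text
time: 10.1
tool_pos: [0.3309, 0.0811, 0.897]
tool_rot: [0.005, 0.738, 0.007, -0.675]
contact_force: [-0.8, -0.6, -2.2]
gripper_width: 0.303
```

```bash
python3 -c "
from h import *
rel([.5,.0828,.9])
"
```

```text
t 10.1 tcp [0.3309 0.0811 0.897 ] q [ 0.019 -0.086  0.521  0.005  2.617  1.577] F [-0.8 -0.6 -2.2] w 0.303
tilt axis x [ 0.088  0.004 -0.996] yaw y -89.0
shift mm [  11.9    1.2 -168.8]
```

play_rows:
  plan:
    - [-50,0,50,0,1]
    - [-100,0,90,0,1]
    - [-130,0,130,0,1]
    - [-160,0,170,0,1]
    - [-160,0,170,0,1]

```text
time: 10.72
tool_pos: [0.2122, 0.0933, 0.9026]
tool_rot: [0.005, 0.76, 0.007, -0.65]
contact_force: [0.4, 0.2, -1.8]
gripper_width: 0.3
```

```bash
python3 -c "
from h import *
rel([.5,.0828,.9])
"
```

```text
t 10.72 tcp [0.2122 0.0933 0.9026] q [ 0.103 -0.313  0.68  -0.023  2.618  1.637] F [ 0.4  0.2 -1.8] w 0.3
tilt axis x [ 0.156  0.005 -0.988] yaw y -89.1
shift mm [  47.4   15.3 -283.7]
```

play_rows:
  plan:
    - [-60,8,0,0,1]
    - [-120,15,0,0,1]
    - [-180,15,0,0,1]
    - [-180,15,0,0,1]
    - [-180,15,0,0,1]

```text
time: 11.35
tool_pos: [0.2229, 0.0927, 0.9332]
tool_rot: [0.005, 0.781, 0.007, -0.625]
contact_force: [-0.7, 0.5, -2.1]
gripper_width: 0.303
```

```bash
python3 -c "
from h import *
rel([.5,.0828,.9])
"
```

```text
t 11.35 tcp [0.2229 0.0927 0.9332] q [ 0.104 -0.243  0.544 -0.036  2.619  1.624] F [-0.7  0.5 -2.1] w 0.303
tilt axis x [ 0.22   0.005 -0.976] yaw y -89.0
shift mm [  93.2   14.6 -262.8]
```

play_rows:
  plan:
    - [-60,5,20,0,1]
    - [-120,10,40,0,1]
    - [-180,15,60,0,1]
    - [-240,15,80,0,1]
    - [-240,15,100,0,1]
    - [-240,15,100,0,1]
    - [-240,15,100,0,1]

```text
time: 12.22
tool_pos: [0.1474, 0.1069, 0.9452]
tool_rot: [0.003, 0.803, 0.009, -0.596]
contact_force: [-0.4, -0.0, -1.4]
gripper_width: 0.306
```

```bash
python3 -c "
from h import *
rel([.5,.0828,.9])
"
```

```text
t 12.22 tcp [0.1474 0.1069 0.9452] q [ 0.356 -0.326  0.562 -0.182  2.619  1.737] F [-0.4 -0.  -1.4] w 0.306
tilt axis x [ 0.289  0.011 -0.957] yaw y -88.9
shift mm [ 145.   31. -324.]
```

play_rows:
  plan:
    - [-30,15,0,0,1]
    - [-80,30,0,0,1]
    - [-140,40,0,0,1]
    - [-200,40,0,0,1]
    - [-250,40,0,0,1]
    - [-300,40,0,0,1]
    - [-300,40,0,0,1]
    - [-300,40,0,0,1]

```text
time: 13.22
tool_pos: [0.1354, 0.1052, 0.9701]
tool_rot: [0.002, 0.823, 0.011, -0.569]
contact_force: [0.9, -0.5, -2.4]
gripper_width: 0.303
```

```bash
python3 -c "
from h import *
rel([.5,.0828,.9])
"
```

```text
t 13.22 tcp [0.1354 0.1052 0.9701] q [ 0.459 -0.287  0.459 -0.29   2.619  1.734] F [ 0.9 -0.5 -2.4] w 0.303
tilt axis x [ 0.353  0.015 -0.935] yaw y -88.9
shift mm [ 194.    30.2 -315.9]
```

play_rows:
  plan:
    - [-60,20,0,0,1]
    - [-120,40,0,0,1]
    - [-180,50,0,0,1]
    - [-240,50,0,0,1]
    - [-300,50,0,0,1]
    - [-300,50,0,0,1]
    - [-300,50,0,0,1]
    - [-300,50,0,0,1]

```text
time: 14.22
tool_pos: [0.1007, 0.0913, 0.9911]
tool_rot: [-0.0, 0.843, 0.013, -0.538]
contact_force: [-0.0, -0.7, -1.4]
gripper_width: 0.304
```

play_rows:
  plan:
    - [-60,20,0,0,1]
    - [-120,40,0,0,1]
    - [-180,50,0,0,1]
    - [-240,50,0,0,1]
    - [-300,50,0,0,1]
    - [-300,50,0,0,1]

```text
time: 14.98
tool_pos: [0.0769, 0.0547, 1.0177]
tool_rot: [-0.004, 0.863, 0.014, -0.506]
contact_force: [0.2, 0.7, -2.9]
gripper_width: 0.303
```

```bash
python3 -c "
from h import *
rel([.5,.0828,.9])
"
```

```text
t 14.97 tcp [0.0769 0.0547 1.0177] q [ 1.115 -0.222  0.245 -1.024  2.619  1.653] F [ 0.2  0.7 -2.9] w 0.303
tilt axis x [ 0.488  0.028 -0.872] yaw y -88.8
shift mm [ 310.   -17.1 -311.9]
```

play_rows:
  plan:
    - [40,0,-30,0,1]
    - [90,-3,-60,0,1]
    - [140,-6,-90,0,1]
    - [195,-9,-115,0,1]
    - [250,-12,-140,0,1]
    - [305,-15,-165,0,1]
    - [360,-17,-190,0,1]
    - [420,-17,-214,0,1]

```text
time: 15.98
tool_pos: [0.3103, 0.0795, 0.8676]
tool_rot: [-0.004, 0.862, 0.014, -0.506]
contact_force: [-0.5, -0.4, -1.4]
gripper_width: 0.304
```

```bash
python3 -c "
from h import *
rel(np.array([.470,.1447,.1557])+n*.10)
s,p,M=pose();print((PB.T@M).round(4))
"
```

```text
t 15.97 tcp [0.3103 0.0795 0.8676] q [-0.016 -0.478  0.963  0.044  2.148  1.574] F [-0.5 -0.4 -1.4] w 0.304
tilt axis x [ 0.487  0.029 -0.873] yaw y -88.9
shift mm [601.1 -48.5 208.6]
[[-0.0144 -0.0081 -0.9999]
 [ 0.0207 -0.9998  0.0078]
 [-0.9997 -0.0206  0.0145]]
```

play_rows:
  plan:
    - [60,-5,20,0,1]
    - [118,-10,40,0,1]
    - [176,-15,60,0,1]
    - [234,-20,80,0,1]
    - [292,-25,100,0,1]
    - [350,-30,120,0,1]
    - [400,-34,140,0,1]
    - [430,-36,150,0,1]

```text
time: 16.98
tool_pos: [0.3861, 0.1278, 0.4158]
tool_rot: [-0.003, 0.861, 0.015, -0.509]
contact_force: [-1.1, -0.3, -1.9]
gripper_width: 0.304
```

```bash
python3 -c "
from h import *
rel(np.array([.470,.1447,.1557])+n*.0524)
s,p,M=pose();print((PB.T@M).round(4))
"
```

```text
t 16.98 tcp [0.3861 0.1278 0.4158] q [ 0.175 -0.885  2.05  -0.055  1.475  1.72 ] F [-1.1 -0.3 -1.9] w 0.304
tilt axis x [ 0.482  0.029 -0.876] yaw y -88.7
shift mm [216.3 -10.7  52.8]
[[-0.0203 -0.0053 -0.9998]
 [ 0.021  -0.9998  0.0049]
 [-0.9996 -0.0209  0.0204]]
```

play_rows:
  plan:
    - [50,-3,-5,0,1]
    - [100,-5,0,0,1]
    - [140,-8,15,0,1]
    - [165,-10,30,0,1]
    - [190,-10,45,0,1]
    - [196,-10,53,0,1]
    - [196,-10,53,0,1]

```text
time: 17.85
tool_pos: [0.435, 0.1436, 0.2248]
tool_rot: [-0.003, 0.862, 0.016, -0.506]
contact_force: [-0.0, 0.0, -2.4]
gripper_width: 0.302
```

```bash
python3 -c "
from h import *
rel(np.array([.470,.1447,.1557])+n*.0524)
s,p,M=pose();print((PB.T@M).round(4))
a=grab('side');b=grab('top')
t=[cv2.resize(f['img'][v:v+75,u:u+60,::-1],(400,500),interpolation=cv2.INTER_CUBIC) for f,u,v in((a,225,95),(b,170,175))]
cv2.imwrite('pics/h1.png',np.hstack(t))
"
```

```text
t 17.85 tcp [0.435  0.1436 0.2248] q [ 0.196 -0.757  2.301 -0.073  1.093  1.766] F [-0.   0.  -2.4] w 0.302
tilt axis x [ 0.487  0.03  -0.873] yaw y -88.6
shift mm [25.   0.1  3.9]
[[-0.0143 -0.0046 -0.9999]
 [ 0.0224 -0.9997  0.0043]
 [-0.9996 -0.0223  0.0143]]
```

View pics/h1.png

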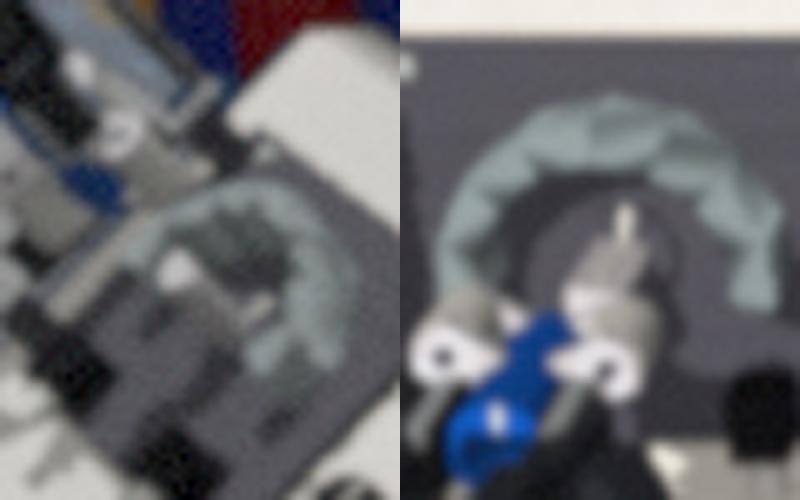

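```bash
python3 - <<'E'
from h import *
f=load('top');s,p,M=pose()
def rot(r,ang,h,off=(0,0,0)):  # h above underside, angle in rotor frame
    t=np.radians(85+ang);v=np.array([32.4e-3-h,r*np.cos(t),-r*np.sin(t)]);return p+M@(v)+np.asarray(off)
ob=lambda x,y:np.array([170+(x-400+.5)/6.667-.5,175+(y+.5)/6.667-.5])
cr=lambda uv:((uv+.5-[170,175])*6.667-.5+[400,0]).round(1)
for l,q,o in(('L dot',rot(.02455,60,.030),(447,355)),('R dot',rot(.02455,-60,.030),(606,370)),('boss',rot(0,0,.058),(490,443)),('mark',rot(.0097,0,.058),(497,418))):
    print(l,'pred crop',cr(proj(f,q)),'obs',o,'world px mm/crop',)
tip=np.array([.4711,.1458,.1545]);print('tip top-cam',cr(proj(f,tip)))
for d in (ex,ey,n): print('1mm ->crop',((proj(f,p+d*.001)-proj(f,p))*6.667).round(2))
# mark on collar from this frame
E
```

```text
L dot pred crop [438.9 352.8] obs (447, 355) world px mm/crop
R dot pred crop [602.2 364.6] obs (606, 370) world px mm/crop
boss pred crop [493.9 447.8] obs (490, 443) world px mm/crop
mark pred crop [493.  413.9] obs (497, 418) world px mm/crop
tip top-cam [594.4 300.9]
1mm ->crop [-0.43 -3.38]
1mm ->crop [-3.78 -0.  ]
1mm ->crop [-1.05  1.68]
```

```bash
cat >> h.py <<'E'
TIP=np.array([.4711,.1460,.1552])
def ins(tip=TIP):
    s,p,M=pose();u=p+M[:,0]*.0324
    e=(u-tip)@PB*1000
    print('t',round(s['time'],2),'underside vs tip [ex,ey,n] mm',e.round(2),'F panel',(s['contact_force']@PB).round(1),'T',s['ft_torque'].round(2),'w',round(s['gripper_width'],3),'q',s['joint_pos'].round(2))
    print('axis',(M[:,0]@PB).round(4),'to tip shift',((tip-u)@M*1000).round(1),'ex,ey,n in tool',(PB.T@M).round(3).tolist())
E
python3 -c "
from h import *
ins()"
```

```text
t 17.95 underside vs tip [ex,ey,n] mm [ 5.57 -0.57 47.79] F panel [-1.4  1.3 -1.3] T [-0.01  0.42  0.05] w 0.306 q [ 0.2  -0.76  2.3  -0.07  1.09  1.77]
axis [-0.0101  0.0233 -0.9997] to tip shift [47.8  0.6  5.1] ex,ey,n in tool [[-0.01, -0.004, -1.0], [0.023, -1.0, 0.004], [-1.0, -0.023, 0.01]]
```

play_rows:
  plan:
    - [15,0.6,5,0,1]
    - [30,0.6,5,0,1]
    - [43,0.6,5,0,1]
    - [43,0.6,5,0,1]
    - [43,0.6,5,0,1]

```text
time: 18.58
tool_pos: [0.4524, 0.1451, 0.1865]
tool_rot: [-0.003, 0.863, 0.016, -0.505]
contact_force: [-0.3, 0.1, -2.7]
gripper_width: 0.305
```

```bash
python3 -c "
from h import *
ins()
a=grab('side');b=grab('top')
t=[cv2.resize(f['img'][v:v+75,u:u+60,::-1],(400,500),interpolation=cv2.INTER_CUBIC) for f,u,v in((a,225,95),(b,170,175))]
cv2.imwrite('pics/h2.png',np.hstack(t))
"
```

```text
t 18.57 underside vs tip [ex,ey,n] mm [-0.9   0.16  4.11] F panel [-1.6  0.1 -2.1] T [-0.07  0.46  0.01] w 0.305 q [ 0.19 -0.67  2.32 -0.07  0.99  1.77]
axis [-0.012   0.0234 -0.9997] to tip shift [ 4.1  0.3 -1. ] ex,ey,n in tool [[-0.012, -0.004, -1.0], [0.023, -1.0, 0.003], [-1.0, -0.023, 0.012]]
```

View pics/h2.png

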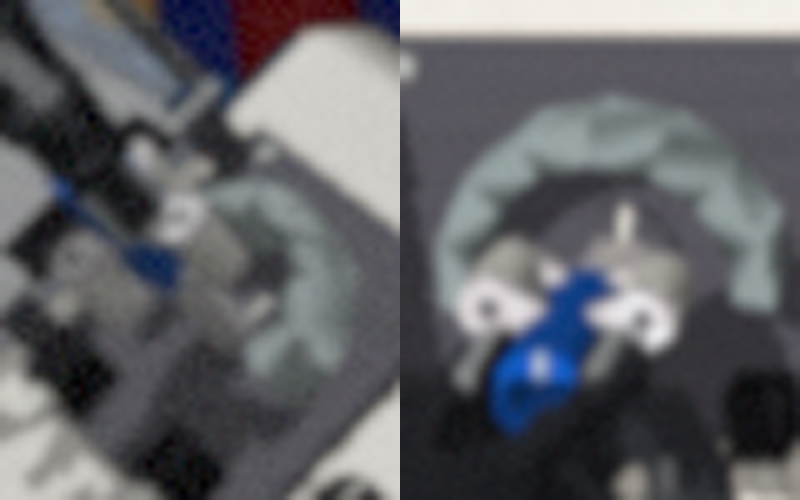

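The rotor now hovers about 4 mm over the shaft tip. In the top crop its roller dots are at (489,309) and (643,322), its mark is at (540,365), and the collar paint is at (625,205–243).

```bash
python3 - <<'E'
from h import *
from scipy.optimize import least_squares
f=load('top');s,p,M=pose()
def rot(r,ang,h,dy,dz,da):
    t=np.radians(85+ang+da);return p+M@np.array([32.4e-3-h,r*np.cos(t)+dy,-r*np.sin(t)+dz])
cr=lambda uv:((uv+.5-[170,175])*6.667-.5+[400,0])
pt=[(.02455,60,.030),(.02455,-60,.030),(0,0,.058),(.0097,0,.058)];ob=np.array([(489,309),(643,322),(533,390),(540,365)])
F=lambda x:np.array([cr(proj(f,rot(*q,x[0]*1e-3,x[1]*1e-3,x[2]))) for q in pt])-ob
print(F([0,0,0]).round(1))
r=least_squares(lambda x:F(x).ravel(),[0,0,0],loss='soft_l1',f_scale=3);print('apparent offset tool y,z mm, yaw deg',r.x.round(2));print(F(r.x).round(1))
def rayp(u,v,d):
    w=rotm(f)@np.array([(u-f['cx'])/f['fx'],-(v-f['cy'])/f['fy'],-1]);t=(d-f['origin']@n)/(w@n);return (f['origin']+t*w-np.array([.4706,.1454,0]))@PB
for x,y in((627,205),(625,243)):
    q=rayp(170+(x-400+.5)/6.667-.5,175+(y+.5)/6.667-.5,-.15263+.0117)[:2]-[.0777,.0004];print(q,np.degrees(np.arctan2(q[1],q[0])))
E
```

```text
[[-2.9 -2.9]
 [-2.7 -4.7]
 [ 6.2  4.4]
 [-1.4 -2.8]]
apparent offset tool y,z mm, yaw deg [-0.07  0.65 -1.84]
[[-1.5 -2.9]
 [-1.3 -0.2]
 [ 6.2  6.6]
 [-0.2 -0.5]]
[ 0.01484586 -0.00185162] -7.109383207334181
[2.29931345e-03 1.67193606e-07] 0.004166238381137738
```

play_rows:
  plan:
    - [0,0.4,-1.2,0,1]
    - [2,0.4,-1.2,0,1]
    - [4,0.5,-1.2,0,1]
    - [6,0.5,-1.3,0,1]
    - [8,0.6,-1.3,0,1]
    - [8,0.6,-1.3,0,1]

```text
time: 19.42
tool_pos: [0.4572, 0.1452, 0.1796]
tool_rot: [-0.004, 0.863, 0.017, -0.505]
contact_force: [-1.4, 2.6, -3.2]
gripper_width: 0.305
```

```bash
python3 -c "
from h import *
ins()"
```

```text
t 19.43 underside vs tip [ex,ey,n] mm [-0.29  0.19 -4.31] F panel [-2.8  2.7 -2.1] T [0.54 0.52 0.33] w 0.305 q [ 0.19 -0.65  2.32 -0.07  0.97  1.76]
axis [-0.0127  0.0245 -0.9996] to tip shift [-4.3  0.1 -0.2] ex,ey,n in tool [[-0.013, -0.004, -1.0], [0.025, -1.0, 0.004], [-1.0, -0.024, 0.013]]
```

play_rows:
  plan:
    - [2,-0.3,0,0,1]
    - [4,-0.2,0,0,1]
    - [6,-0.2,-0.1,0,1]
    - [8,-0.1,-0.1,0,1]
    - [8,-0.1,-0.1,0,1]

```text
time: 20.05
tool_pos: [0.4612, 0.1454, 0.1726]
tool_rot: [-0.004, 0.863, 0.017, -0.506]
contact_force: [-1.6, 5.4, -1.4]
gripper_width: 0.303
```

```bash
python3 -c "
from h import *
ins()"
```

```text
t 20.05 underside vs tip [ex,ey,n] mm [ -0.34   0.36 -12.36] F panel [-2.   5.4 -0.4] T [0.84 0.7  0.46] w 0.303 q [ 0.19 -0.63  2.32 -0.07  0.95  1.76]
axis [-0.0129  0.0242 -0.9996] to tip shift [-12.4   0.1  -0.2] ex,ey,n in tool [[-0.013, -0.004, -1.0], [0.024, -1.0, 0.004], [-1.0, -0.024, 0.013]]
```

play_rows:
  plan:
    - [2,-0.5,0,0,1]
    - [5,-0.6,0,0,1]
    - [8,-0.6,-0.1,0,1]
    - [10,-0.6,-0.1,0,1]
    - [10,-0.6,-0.1,0,1]

```text
time: 20.68
tool_pos: [0.4662, 0.1459, 0.1637]
tool_rot: [-0.003, 0.863, 0.016, -0.506]
contact_force: [-0.6, 3.7, -2.8]
gripper_width: 0.306
```

```bash
python3 -c "
from h import *
ins()"
```

```text
t 20.68 underside vs tip [ex,ey,n] mm [ -0.44   0.73 -22.55] F panel [-1.9  3.7 -2.2] T [0.45 0.68 0.29] w 0.306 q [ 0.18 -0.6   2.31 -0.07  0.92  1.77]
axis [-0.0129  0.0232 -0.9996] to tip shift [-22.6   0.2  -0.2] ex,ey,n in tool [[-0.013, -0.004, -1.0], [0.023, -1.0, 0.003], [-1.0, -0.023, 0.013]]
```

play_rows:
  plan:
    - [3,-0.3,0,0,1]
    - [6,-0.3,0,0,1]
    - [9,-0.3,-0.1,0,1]
    - [12,-0.3,-0.1,0,1]
    - [12,-0.3,-0.1,0,1]

```text
time: 21.3
tool_pos: [0.4722, 0.1465, 0.1533]
tool_rot: [-0.003, 0.863, 0.016, -0.505]
contact_force: [-0.3, 2.1, -4.7]
gripper_width: 0.305
```

```bash
python3 -c "
from h import *
ins()"
```

```text
t 21.3 underside vs tip [ex,ey,n] mm [ -0.39   1.27 -34.55] F panel [-2.6  2.1 -4. ] T [0.18 0.67 0.17] w 0.305 q [ 0.18 -0.57  2.31 -0.08  0.89  1.77]
axis [-0.0126  0.023  -0.9997] to tip shift [-34.6   0.5   0. ] ex,ey,n in tool [[-0.013, -0.004, -1.0], [0.023, -1.0, 0.003], [-1.0, -0.023, 0.013]]
```

play_rows:
  plan:
    - [1,-0.1,0,0,1]
    - [2,-0.1,0,0,1]
    - [3,-0.1,0,0,1]
    - [4,-0.1,0,0,1]
    - [4,-0.1,0,0,1]

```text
time: 21.92
tool_pos: [0.4739, 0.1469, 0.1507]
tool_rot: [-0.003, 0.863, 0.016, -0.506]
contact_force: [-8.4, 1.1, 0.9]
gripper_width: 0.308
```

```bash
python3 -c "
from h import *
ins()"
```

```text
t 21.93 underside vs tip [ex,ey,n] mm [ -0.23   1.6  -37.75] F panel [-6.8  1.2  5. ] T [0.08 1.32 0.09] w 0.308 q [ 0.18 -0.56  2.31 -0.08  0.88  1.77]
axis [-0.0132  0.0232 -0.9996] to tip shift [-37.8   0.7   0.3] ex,ey,n in tool [[-0.013, -0.003, -1.0], [0.023, -1.0, 0.003], [-1.0, -0.023, 0.013]]
```

play_rows:
  plan:
    - [1,0,0,0,1]
    - [2,0,0,0,1]
    - [2,0,0,0,1]

```text
time: 22.3
tool_pos: [0.4743, 0.147, 0.1506]
tool_rot: [-0.003, 0.862, 0.016, -0.507]
contact_force: [-28.3, -2.2, 17.6]
gripper_width: 0.304
```

```bash
python3 -c "
from h import *
ins()"
```

```text
t 22.3 underside vs tip [ex,ey,n] mm [-1.000e-02  1.670e+00 -3.799e+01] F panel [-15.7  -1.8  29.4] T [-0.36  2.84 -0.06] w 0.304 q [ 0.18 -0.55  2.31 -0.08  0.88  1.77]
axis [-0.0156  0.0226 -0.9996] to tip shift [-38.    0.8   0.6] ex,ey,n in tool [[-0.016, -0.003, -1.0], [0.023, -1.0, 0.003], [-1.0, -0.023, 0.016]]
```

play_rows:
  plan:
    - [-2,0,0,0,1]
    - [-2,0,0,0,0.2]
    - [-2,0,0,0,-0.2]
    - [-2,0,0,0,-0.2]
    - [-2,0,0,0,-0.2]
    - [-2,0,0,0,-0.2]

```text
time: 23.05
tool_pos: [0.4743, 0.1468, 0.1505]
tool_rot: [-0.003, 0.863, 0.016, -0.505]
contact_force: [-0.4, 0.3, -0.2]
gripper_width: 0.597
```

play_rows:
  plan:
    - [-15,0,0,0,-0.2]
    - [-40,0,0,0,-0.2]
    - [-80,0,0,0,-0.2]
    - [-120,0,0,0,-0.2]
    - [-120,0,0,0,-0.2]

```text
time: 23.68
tool_pos: [0.4164, 0.1435, 0.2598]
tool_rot: [-0.004, 0.865, 0.017, -0.502]
contact_force: [-0.1, -0.2, -0.8]
gripper_width: 0.602
```

```bash
python3 -c "
from h import *
ins();rel(TIP)
a=grab('side');b=grab('top')
P=pts(b)
for f in(a,b):
    Q=(pts(f)-(TIP-n*.038))@PB
    k=(abs(Q[...,0])<.03)&(abs(Q[...,1])<.03)&(Q[...,2]>.05)&(Q[...,2]<.066)
    print('boss top n',k.sum(),np.median(Q[k],0).round(4))
t=[cv2.resize(f['img'][v:v+100,u:u+80,::-1],(400,500),interpolation=cv2.INTER_CUBIC) for f,u,v in((a,175,50),(b,75,155))]
cv2.imwrite('pics/r1.png',np.hstack(t))
"
```

```text
t 23.68 underside vs tip [ex,ey,n] mm [ 4.83 -0.78 85.55] F panel [-0.5 -0.2 -0.6] T [-0.06  0.23 -0.02] w 0.602 q [ 0.21 -0.84  2.29 -0.08  1.18  1.77]
axis [-0.0039  0.0249 -0.9997] to tip shift [85.6  1.4  4.5] ex,ey,n in tool [[-0.004, -0.004, -1.0], [0.025, -1.0, 0.004], [-1.0, -0.025, 0.004]]
t 23.68 tcp [0.4164 0.1435 0.2598] q [ 0.207 -0.84   2.288 -0.075  1.179  1.769] F [-0.1 -0.2 -0.8] w 0.602
tilt axis x [ 0.496  0.033 -0.868] yaw y -88.5
shift mm [118.    1.4   4.5]
boss top n 112 [-0.0022 -0.004   0.0587]
boss top n 138 [0.0004 0.     0.0572]
```

View pics/r1.png

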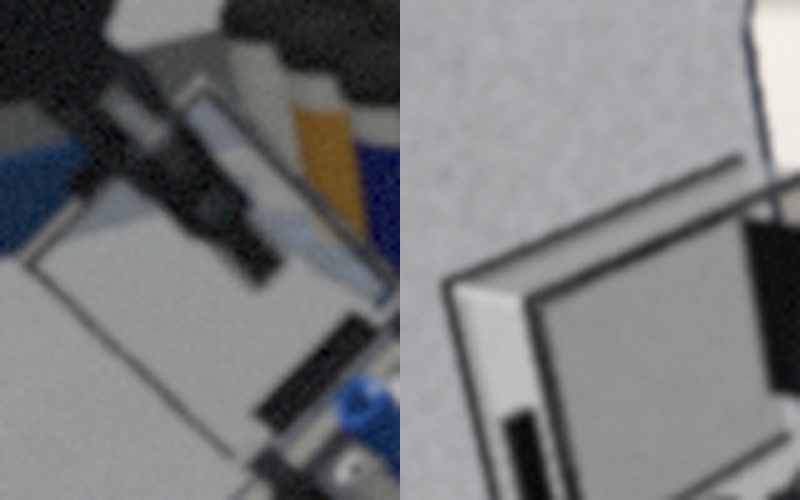

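The rotor is seated: the boss top measures 57–59 mm over the seat and the gripper has released it. The guard's open free edge is at the top-crop line (450,285)–(490,500). I'll compute its angle.

```bash
cat >> h.py <<'E'
F0=TIP-n*.038+ey*.0010
H=F0+ey*.073+n*.026
def toH(p): return (np.asarray(p)-H)@PB*1000
def W(x,y,z): return H+PB@(np.array([x,y,z])/1000)
E
python3 - <<'E'
from h import *
from scipy.optimize import minimize_scalar
f=load('top')
def e(t,x=62,y=-136,z=40): return W(x,y*np.cos(t)+z*np.sin(t),-y*np.sin(t)+z*np.cos(t))
cr=lambda uv:((uv+.5-[75,155])*5-.5+[400,0])
for t in(1.7,1.8,1.9,2.0,2.1): print(t,'edge corner',cr(proj(f,e(t))).round(),'rim corner',cr(proj(f,e(t,z=0))).round(),toH(e(t)).round())
s,p,M=pose();print('tcp in H',toH(p).round(1));
for y,z in((125,155),(125,85)): rel(W(0,y,z))
E
```

```text
1.7 edge corner [505. 300.] rim corner [620. 306.] [ 62.  57. 130.]
1.8 edge corner [475. 292.] rim corner [582. 303.] [ 62.  70. 123.]
1.9 edge corner [450. 283.] rim corner [547. 299.] [ 62.  82. 116.]
2.0 edge corner [430. 273.] rim corner [515. 293.] [ 62.  93. 107.]
2.1 edge corner [414. 262.] rim corner [488. 285.] [ 62. 103.  97.]
tcp in H [  1.7 -75.9 126.2]
t 23.77 tcp [0.4155 0.1431 0.2549] q [ 0.207 -0.836  2.292 -0.075  1.178  1.769] F [-0.6 -0.4 -0.3] w 0.603
tilt axis x [ 0.489  0.032 -0.872] yaw y -88.6
shift mm [ -24.1 -201.6    2.7]
t 23.77 tcp [0.4155 0.1431 0.2549] q [ 0.207 -0.836  2.292 -0.075  1.178  1.769] F [-0.6 -0.4 -0.3] w 0.603
tilt axis x [ 0.489  0.032 -0.872] yaw y -88.6
shift mm [  45.9 -199.9    1.9]
```

play_rows:
  plan:
    - [-30,0,0,0,1]
    - [-55,0,0,0,1]
    - [-55,-40,0,0,1]
    - [-55,-95,0,0,1]
    - [-55,-150,0,0,1]
    - [-55,-205,0,0,1]
    - [-50,-205,2,0,1]
    - [-50,-205,2,0,1]

```text
time: 24.78
tool_pos: [0.3837, 0.3458, 0.299]
tool_rot: [-0.001, 0.862, 0.015, -0.507]
contact_force: [-0.1, 1.0, 0.2]
gripper_width: -0.002
```

```bash
python3 -c "
from h import *
rel(W(0,125,85));s,p,M=pose();print(toH(p).round(1),(PB.T@M).round(3))"
```

```text
t 24.77 tcp [0.3837 0.3458 0.299 ] q [ 0.76  -0.49   2.02  -0.34   1.228  2.363] F [-0.1  1.   0.2] w -0.002
tilt axis x [ 0.486  0.028 -0.874] yaw y -88.6
shift mm [93.4  4.1 -2.4]
[ -0.9 127.2 178.5] [[-0.016 -0.002 -1.   ]
 [ 0.02  -1.     0.001]
 [-1.    -0.02   0.016]]
```

play_rows:
  plan:
    - [40,2,0,0,1]
    - [88,3,0,0,1]
    - [88,3,0,0,1]
    - [84,25,0,0,1]
    - [78,40,0,0,1]
    - [72,55,0,0,1]
    - [66,70,0,0,1]
    - [64,73,0,0,1]

```text
time: 25.78
tool_pos: [0.418, 0.2749, 0.2479]
tool_rot: [-0.005, 0.864, 0.017, -0.503]
contact_force: [1.5, 1.5, 1.1]
gripper_width: 0.005
```

```bash
python3 -c "
from h import *
rel(W(0,54.5,115));s,p,M=pose();print(toH(p).round(1),(s['contact_force']@PB).round(1))"
```

```text
t 25.77 tcp [0.418  0.2749 0.2479] q [ 0.565 -0.568  2.156 -0.267  1.104  2.185] F [1.5 1.5 1.1] w 0.005
tilt axis x [ 0.493  0.034 -0.869] yaw y -88.6
shift mm [2.8 1.4 2.2]
[  2.2  55.8 117.8] [1.9 1.5 0.2]
```

play_rows:
  plan:
    - [-2,21,0,0,1]
    - [-4,46,2,0,1]
    - [-2,64,2,0,1]
    - [3,82,2,0,1]
    - [10,98,2,0,1]
    - [20,114,2,0,1]
    - [32,127,2,0,1]
    - [46,140,2,0,1]

```text
time: 26.78
tool_pos: [0.4421, 0.1363, 0.2017]
tool_rot: [-0.003, 0.863, 0.016, -0.504]
contact_force: [0.3, 0.9, 0.1]
gripper_width: 0.003
```

```bash
python3 -c "
from h import *
s,p,M=pose();print(s['time'],s['joint_pos'].round(2),toH(p).round(1),(s['contact_force']@PB).round(1))
b=grab('top')
cv2.imwrite('pics/k1.png',cv2.resize(b['img'][140:280,60:280,::-1],(800,509)))
"
```

```text
26.775 [ 0.17 -0.73  2.33 -0.06  1.04  1.74] [ -2.  -83.2  66.9] [ 0.3  0.9 -0.1]
```

View pics/k1.png

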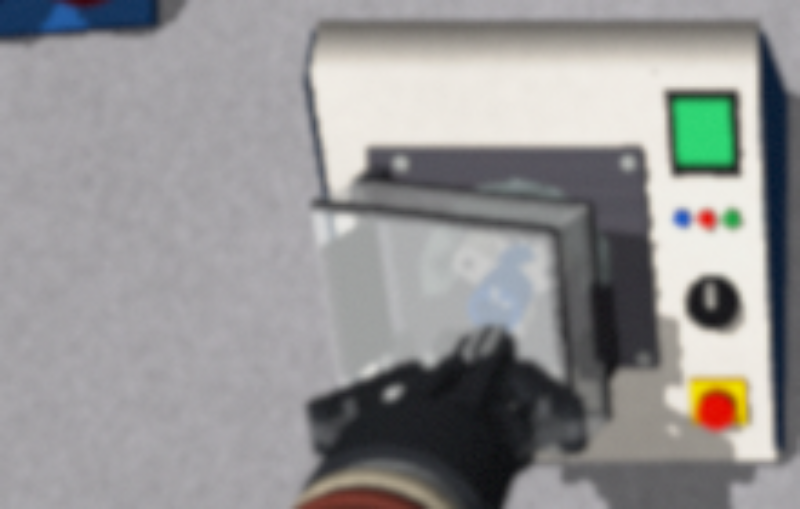

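The guard is nearly shut and sits over the seated rotor, with the fingers on its cover at (490,350). I'll keep pressing down along the arc.

play_rows:
  plan:
    - [7,4,0,0,1]
    - [14,8,0,0,1]
    - [20,12,0,0,1]
    - [24,14,0,0,1]
    - [26,16,0,0,1]
    - [26,16,0,0,1]

```text
time: 27.58
tool_pos: [0.4545, 0.1223, 0.1778]
tool_rot: [-0.004, 0.863, 0.017, -0.506]
contact_force: [-3.2, 1.6, 2.0]
gripper_width: 0.002
```

```bash
python3 -c "
from h import *
s,p,M=pose();print(s['time'],s['joint_pos'].round(2),toH(p).round(1),(s['contact_force']@PB).round(1))"
```

```text
27.575 [ 0.12 -0.69  2.34 -0.03  0.98  1.68] [ -3.4 -97.5  40.1] [-1.8  1.7  3.3]
```

play_rows:
  plan:
    - [1,0,0,0,1]
    - [2,0,0,0,1]
    - [2,0,0,0,1]

```text
time: 27.95
tool_pos: [0.4548, 0.1223, 0.1776]
tool_rot: [-0.003, 0.862, 0.017, -0.507]
contact_force: [-20.6, 0.6, 15.4]
gripper_width: 0.001
```

```bash
python3 -c "
from h import *
s,p,M=pose();print(s['time'],s['joint_pos'].round(2),toH(p).round(1),(s['contact_force']@PB).round(1))"
```

```text
27.95 [ 0.12 -0.68  2.34 -0.03  0.98  1.68] [ -3.3 -97.5  39.8] [-10.2   0.9  23.7]
```

Hard stop: 24 N at z = 39.8 mm, against 40 mm nominal when shut. Backing off and checking.

play_rows:
  plan:
    - [-5,0,0,0,1]
    - [-40,0,0,0,1]
    - [-90,0,0,0,1]
    - [-140,0,0,0,1]
    - [-150,0,0,0,1]
    - [-150,0,0,0,1]

```text
time: 28.7
tool_pos: [0.3825, 0.1171, 0.307]
tool_rot: [-0.003, 0.863, 0.016, -0.505]
contact_force: [0.3, -0.4, -0.2]
gripper_width: 0.005
```

```bash
python3 -c "
from h import *
s,p,M=pose();print(s['time'],toH(p).round(1),s['contact_force'].round(1))
f=grab('side');b=grab('top')
def e(t,x=62,y=-136,z=40): return W(x,y*np.cos(t)+z*np.sin(t),-y*np.sin(t)+z*np.cos(t))
im=cv2.resize(b['img'][140:280,100:280,::-1],None,fx=4,fy=4,interpolation=cv2.INTER_CUBIC)
for x in(62,-62):
  for y in (0,-136):
    for t,c in((0,(0,255,0)),(.1,(0,0,255))):
      u=(proj(b,e(t,x,y))-[100,140])*4;cv2.circle(im,tuple(int(v) for v in u),4,c,1)
cv2.imwrite('pics/fin.png',im)
"
```

```text
28.7 [  -1.3 -101.4  188. ] [ 0.3 -0.4 -0.2]
```

View pics/fin.png

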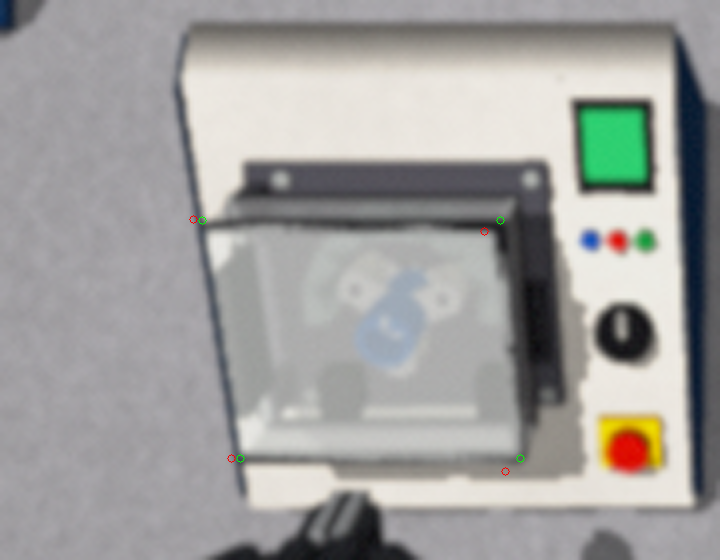

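The guard's corners fall on the shut-position (green) marks at (500,220) and (520,458). The rotor is seated under it and the gripper is clear, so I'm handing in.

```bash
python3 -c "
from plant import manip
print(manip.job_done())"
```

```text
the job is handed in; nothing more can be done
None
```

The rotor is back on the drive shaft, fully home and released. The guard was then swung shut over it, and the job was handed in at about 28.7 s of the 64 s allowed.

**How it was done:** I picked the rotor on the mat, the largest of three lookalikes, by its boss. The moves can only turn the tool about its own axis, so I got the 30° tilt by pushing the arm against its reach limits and keeping the tilt that left behind. I lined the rotor's mark up with the paint mark on the collar and slid it on. I closed the guard by pushing its free edge with the shut fingers.

**Checks that agreed:**
- **Rotor home:** it hit a hard stop at 38.0 mm past the shaft tip with about 30 N. After release, the boss top measured 57–59 mm above the seat (58 nominal).
- **Guard shut:** it hit a hard stop at 39.8 mm (40 nominal) with about 24 N. In the last picture its corners lie on the predicted shut position.
- **Hand clear:** the gripper had backed off and the contact force was about zero.

**Checks that were off or not made:**
- **Cameras:** the two disagreed by 2–3 mm near the shaft. I settled it by comparing rotor and shaft in the top view and by feel during insertion.
- **Tool angle:** it was about 1.4° off the shaft axis. The rotor still went on with only a few newtons of side force.
- **Joint limits:** joint 3 read 0.055 (range starts at 0.06) and joint 4 read -1.024 (range starts at -1.02), each during the tilting. The listed limits are rounded, so I can't tell whether either counts as passing its range.
- **Other items:** I never touched the bottle, beaker or screwdriver on purpose, but did not check their positions again at the end.

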